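# One peck with the tap in the brass blank

### The arm

A 6-joint arm with a two-finger parallel gripper is mounted at the origin on a cart in front of the work surface, level with it; the furniture and walls round the work are solid. World frame = base frame: x ahead of the robot, y to its left, z up, the work surface at z = 0. Lengths are in m, angles in degrees, forces in N, time in s.
With the tool pointing down it reaches from about 0.3 to 0.75 m from the base axis. Payload 8.5 kg.
Tool frame: the origin (TCP) lies at the very end of the fingers, on their centre line; the grasp point (between the pads) lies 19 mm behind it; z points along the fingers, y is the line along which they close (so a half turn about z gives the same grasp; the last joint's range is limited). The gripper opens to 85 mm and grips with 20 to 120 N. Pads are 22 mm wide; open, the fingers measure 114 mm over their backs; the gripper's body (76 mm by 85 mm) begins 54 mm behind the grasp point. The pads swing forward as they close: fully open they stand 13 mm farther back than shut.
Start: joints at [52.523, 21.807, 74.336, -0, 83.858, -12.336], TCP at [0.234, 0.498, 0.231] pointing down, gripper open.
Joint ranges: [-178.18, 178.18], [-50.72, 133.34], [12.68, 142.11], [-81.47, 261.47], [9.98, 163.14], [-165.26, 165.26]. Speed limits (degrees/s): [136.94, 136.94, 180, 180, 180, 180].

### API

Orientations are given as a 3x3 rotation matrix whose columns are the frame's x, y, z axes.
In Python, from rig import env, imaging gives the robot as it stands. The module is installed in compiled form; this text tells all that it offers.
- The arm moves only by the tool arm_command, never from a script. Its arguments are lists of equal length, an entry for each row: "turn": the turn, a rotation vector about the tool's x, y, z in units of 5 degrees (1.0 is 5 degrees), a list of three; "xyz": the shift along the tool's x, y, z in units of 50 mm (1.0 is 50 mm), a list of three; "claw": the finger opening in mm, from 0 to 85.4. A call has 1 to 12 rows; each row shifts and turns the commanded pose from where the row before left it, along the tool's axes as they then stand; what a row does not reach is not made up. A row lasts 1/10 s, in which the tool goes at most 50 mm and 8.59 degrees, less where a joint would pass 70% of its speed; a pose out of reach is approached as far as the arm can. A call is refused whole if a number of a shift passes 1 or a number of a turn 1, either way. A call with a gripper value outside its range is refused whole. The fingers move at their own pace and stop on an object; "squeeze" is the grip in N (left out, the last holds). Time passes only in rows, so rows that do not move let the fingers close. It gives the time, the measured TCP pose, the force, the opening and the grip force at its end, in the units of the state.
- env.observe(): the state, without advancing time (a new reading comes with each control period).
- imaging.get_image(name): name is "scene" or "top" or "wrist"; returns (picture, depth): 384x512x3 uint8, blue, green, red; 384x512 float32, m along the optical axis (not along the pixel's ray), 0 where there is no reading.
- imaging.camera_info(name): a dict with "camera_matrix" (3x3 intrinsics, pixels), "rvec" (rotation vector, rad) and "tvec" (3), from world to camera coordinates, as OpenCV has them. Camera axes: x right, y down, z forward; pixel columns grow to the right and rows downward; lengths in m; the calibration is good to about 2 mm. A picture is of the moment at which its call begins: read the wrist's pose just before it. camera_info takes no time and is no camera call; for the wrist camera it gives the pose at the moment of the call.
- env.close_job(): hands the job in; it is judged then, once.
The state is a dict: "time_s": time; "q": joint angles; "qvel": joint speeds; "joint_efforts": joint torques, N m; "position": TCP position; "tool_rot": TCP orientation; "ft_force": force on the tool from outside, world axes, zero at the start; "wrist_torque": the same for the moment, N m; "grip_width": finger opening in m; "gripper_force": force on a finger pad.
Only numpy, scipy, OpenCV 4.12 (cv2) and the standard library are available. Lean on these libraries where they do the work, as an engineer would, in place of code of your own. Each camera call takes 0.05 s, during which the arm holds its last target. There are 200 camera calls.

### The job

Take the red knob of the tap that stands in the brass blank and turn the tap half a turn clockwise (seen from above), from the white mark to the red mark and no farther; then turn it back a quarter turn to break the chip, so that the crank points at the yellow mark, and let go. Leave the tap with the black knob, in the steel blank, as it is.

Things in the scene. Friction and masses are not known exactly. Their poses are not given: they have to be found in the camera images.
- brass_knob (a point): centre of the red knob on the crank: upright, round, 24 mm across, 46 mm tall, its middle 91 mm above the bench (foot 66, top 112 mm). It stands on the end of the steel crank arm (arm and hub at most 70 mm high), 50 mm out from the tap's axis, and spins freely on its pin: hold it and lead it round with the gripper's heading unchanged. That takes 2 to 4 N; the tap stays where left.
- brass_axis (a point): point on the tap's upright axis, 91 mm above the bench like the knob's centre (hub below it: 70 mm high). The fixed stand is a grey disc, 150 mm across, 14 mm thick, with a 34 mm square brass blank clamped on its middle and three painted marks at its rim. Site axes: x points to the white mark (start), -y to the yellow one (a quarter turn clockwise), -x to the red one (half a turn).
- brass_tap (a joint): angle of the tap in the brass blank, rad, growing clockwise seen from above: 0 with the crank at the white mark, 1.57 at the yellow mark, 3.14 at the red mark. It starts within 0.1 of the white mark and has end stops at -0.4 and 3.9.
- steel_tap (a joint): angle, rad, of the other tap, in the steel blank on an equal stand, with a black knob, 200 to 310 mm away; it starts within 0.1 of its white mark and is to be left alone.

How it is judged (in metres and radians):
On the way, in this order (a step that is already met when the one before it is completed fails the run):
1. the tap in the brass blank has been turned half a turn clockwise, to the red mark (within 15 degrees) (value of joint brass_tap between 2.88 and 3.4 rad), for 0.1 s.
2. it has been turned back a quarter turn, to the yellow mark (within 15 degrees) (value of joint brass_tap between 1.31 and 1.83 rad), for 0.1 s.
At the end, for the whole second after the job is handed in: the crank of the tap in the brass blank rests at the yellow mark, a quarter turn past the white one, within 15 degrees (joint 1.31 to 1.83 rad), released and still, after having been at the red mark; the tap in the steel blank is still at its white mark, within 16 degrees (all of step 2 and velocity of joint brass_tap between -0.05 and 0.05 rad/s); the robot touches nothing.
It fails at once if the tap in the brass blank is turned more than 20 degrees past the red mark (value of joint brass_tap above 3.49 rad).
It fails at once if the tap in the steel blank is turned away from its white mark (value of joint steel_tap above 0.28 rad or value of joint steel_tap below -0.28 rad).
It also fails if it takes over 42 s, if anything falls off the work surface, if the arm or the gripper's body presses on something with over 40 N, if the wrist force passes 120 N, or if a joint passes its speed limit or range.

## Working session

There is one attempt and no reset: what is moved stays moved. The work goes in short steps, Python scripts to look and compute and a tool call to move; the robot and the scene stay as the last step left them, time stands still between calls to the robot, and variables do not carry over. Pictures are saved under pics/ and viewed, at most 10 in all, crops included, and the job is handed in when it is done.

Besides the shell and the picture viewer there is one more tool, called after "Call:" as a command line: name --argument value ..., lists and objects as JSON in quotes. arm_command: Moves the arm, as the interface text tells. Its arguments: {"type":"object","properties":{"turn":{"type":"array"},"xyz":{"type":"array"},"claw":{"type":"array"},"squeeze":{"type":"number"}},"required":["turn","xyz","claw"]}

```bash
mkdir -p pics; python3 - <<'E'
from rig import env, imaging
import cv2,numpy as np
s=env.observe();print(s['time_s'],s['position'],np.round(s['tool_rot'],3),s['grip_width'])
ims=[]
for n in('top','scene'):
    im,d=imaging.get_image(n);np.save(f'{n}.npy',d);cv2.imwrite(f'{n}.png',im);ims.append(im)
    print(n,imaging.camera_info(n))
cv2.imwrite('pics/a.png',cv2.resize(np.hstack(ims),(800,300)))
cv2.imwrite('pics/top.png',ims[0])
E
```

```text
0.0 [0.23349323 0.49763383 0.23072952] [[-0.905  0.425 -0.001]
 [ 0.425  0.905 -0.001]
 [ 0.    -0.001 -1.   ]] 0.08552632816638245
top {'camera_matrix': array([[480.85443424,   0.        , 241.70650653],
       [  0.        , 480.85443424, 191.55286491],
       [  0.        ,   0.        ,   1.        ]]), 'rvec': array([ 2.12031633, -2.11682788,  0.1425338 ]), 'tvec': array([0.13465083, 0.52156414, 0.8278097 ])}
scene {'camera_matrix': array([[395.07161646,   0.        , 256.93535103],
       [  0.        , 395.07161646, 192.3313334 ],
       [  0.        ,   0.        ,   1.        ]]), 'rvec': array([ 2.12007959, -1.21813257,  0.51017877]), 'tvec': array([-0.16654571,  0.42496541,  0.55317728])}
```

View pics/a.png

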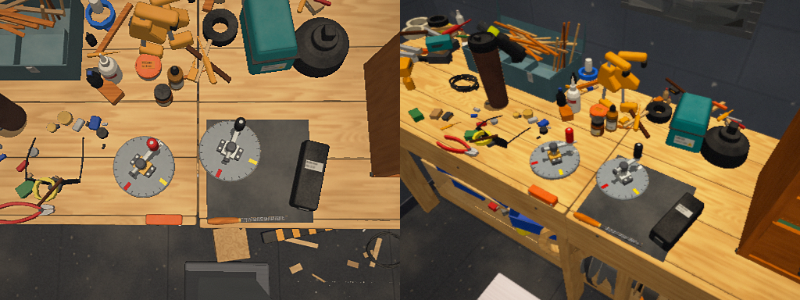

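View pics/top.png

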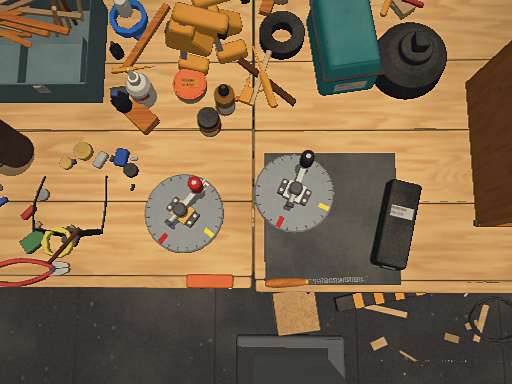

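The top view shows the brass stand with its disc centre near (184,213), red knob (196,184), red mark (163,239) and yellow mark (209,232). The steel stand is at about (294,192), with its black knob at (307,158). Next I'll measure the brass stand and knob.

```bash
cat > h.py <<'E'
import cv2,numpy as np
from rig import env, imaging
def ray(n,px,z,ci=None):
    c=ci or imaging.camera_info(n);R=cv2.Rodrigues(c['rvec'])[0];t=c['tvec']
    p=np.atleast_2d(px).astype(float);d=np.c_[p,np.ones(len(p))]@np.linalg.inv(c['camera_matrix']).T@R
    o=-R.T@t;return o+d*((z-o[2])/d[:,2])[:,None]
def cloud(n,d,ci=None):
    c=ci or imaging.camera_info(n);R=cv2.Rodrigues(c['rvec'])[0]
    v,u=np.mgrid[:d.shape[0],:d.shape[1]]
    P=np.stack([u,v,np.ones_like(u)],-1)@np.linalg.inv(c['camera_matrix']).T*d[...,None]
    return (P-c['tvec'])@R
def hsv(im,lo,hi):return cv2.inRange(cv2.cvtColor(im,cv2.COLOR_BGR2HSV),lo,hi)
E
python3 - <<'E'
from h import *
for n,(u0,u1,v0,v1) in dict(top=(140,228,165,256),scene=(160,240,155,235)).items():
    im=cv2.imread(n+'.png');P=cloud(n,np.load(n+'.npy'))
    roi=np.zeros(im.shape[:2],np.uint8);roi[v0:v1,u0:u1]=255
    red=(hsv(im,(0,150,60),(6,255,255))|hsv(im,(172,150,60),(180,255,255)))&roi
    yel=hsv(im,(24,150,120),(34,255,255))&roi
    for nm,m in(('red',red),('yel',yel)):
        k,l,st,ce=cv2.connectedComponentsWithStats(m)
        for i in range(1,k):
            if st[i,4]>12:
                q=P[l==i];print(n,nm,st[i],ce[i].round(1),'rim',ray(n,ce[i],.014)[0].round(4),'pts med',np.median(q,0).round(4),'zmax',q[:,2].max().round(3))
    # knob top
    kn=(red>0)&(P[...,2]>.108); 
    if kn.any(): print('knobtop',kn.sum(),P[kn].mean(0).round(4))
    # disc
    disc=(roi>0)&(abs(P[...,2]-.014)<.004)
    xy=P[disc][:,:2].astype(np.float32)
    h=cv2.convexHull(xy);(c,r)=cv2.minEnclosingCircle(xy);e=cv2.fitEllipse(h);print('disc',c,r,e)
    hub=(roi>0)&(abs(P[...,2]-.066)<.008);print('hub/arm',P[hub].mean(0).round(4),hub.sum())
E
```

```text
top red [188 176  15  17 163] [195.4 184.7] rim [0.54   0.2246 0.014 ] pts med [0.5215 0.212  0.1103] zmax 0.907
top red [158 233  10  11  50] [162.5 237.8] rim [0.4395 0.284  0.014 ] pts med [0.4391 0.2838 0.015 ] zmax 0.018
top yel [204 228   9   9  40] [208.2 232.2] rim [0.4501 0.1987 0.014 ] pts med [0.4503 0.1989 0.0153] zmax 0.019
knobtop 106 [0.5242 0.2133 0.1189]
disc (0.4876581132411957, 0.2462182193994522) 0.07480758428573608 ((0.48740115761756897, 0.24630609154701233), (0.1480867713689804, 0.1485549956560135), 124.54199981689453)
hub/arm [0.4904 0.2431 0.0657] 356
scene red [212 163  10  20 161] [216.5 173.2] rim [0.588  0.2611 0.014 ] pts med [0.5182 0.2092 0.0963] zmax 0.114
scene red [168 206   9   5  26] [171.8 208.2] rim [0.4394 0.2843 0.014 ] pts med [0.4392 0.2836 0.0147] zmax 0.017
scene yel [203 217   6   7  26] [205.3 219.8] rim [0.4503 0.1988 0.014 ] pts med [0.4501 0.1979 0.0143] zmax 0.017
knobtop 42 [0.5231 0.2132 0.1107]
disc (0.5105091333389282, 0.3011438846588135) 0.13517975807189941 ((0.5138986110687256, 0.28883546590805054), (0.16206222772598267, 0.2645241916179657), 147.01425170898438)
hub/arm [0.4921 0.237  0.0645] 243
```

Axis (0.4875, 0.2463), with the knob at about (0.5247, 0.2128). Its radius of 49–50 mm and height of 111–119 mm match the given sizes. White mark bearing is −38° and the crank bearing is about −42°. Moving above the knob.

Call:
arm_command --turn '[[0,0,0],[0,0,0],[0,0,0],[0,0,0],[0,0,0],[0,0,0],[0,0,0],[0,0,0],[0,0,0],[0,0,0],[0,0,0],[0,0,0]]' --xyz '[[-0.64,-0.223,0],[-0.64,-0.223,0],[-0.64,-0.223,0],[-0.64,-0.223,0],[-0.64,-0.223,0],[-0.64,-0.223,0],[-0.64,-0.223,0],[-0.64,-0.223,0],[-0.64,-0.223,0],[-0.64,-0.223,0],[-0.64,-0.223,0],[-0.64,-0.223,0]]' --claw '[85,85,85,85,85,85,85,85,85,85,85,85]'

```text
time_s: 1.3
position: [0.5252, 0.2125, 0.231]
tool_rot: [[-0.905, 0.425, -0.001], [0.425, 0.905, -0.0], [0.001, -0.0, -1.0]]
ft_force: [-0.5, 1.1, -0.3]
grip_width: 0.0851
gripper_force: 0.0
```

```bash
python3 - <<'E'
from h import *
s=env.observe();print(s['time_s'],s['position'],s['tool_rot'].round(4) if hasattr(s['tool_rot'],'round') else s['tool_rot'])
ci=imaging.camera_info('wrist');im,d=imaging.get_image('wrist');cv2.imwrite('pics/w1.png',im)
P=cloud('wrist',d,ci);red=hsv(im,(0,150,60),(6,255,255))|hsv(im,(172,150,60),(180,255,255))
k=(red>0)&(P[...,2]>.105)&(P[...,2]<.12)
print(k.sum(),P[k].mean(0), P[k].min(0),P[k].max(0))
E
```

```text
1.3 [0.52515327 0.21245898 0.2310087 ] [[-9.052e-01  4.249e-01 -8.000e-04]
 [ 4.249e-01  9.052e-01 -1.000e-04]
 [ 7.000e-04 -4.000e-04 -1.000e+00]]
521 [0.525076   0.21626582 0.10973644] [0.51468235 0.20446825 0.10511416] [0.53773023 0.22749491 0.11273291]
```

View pics/w1.png

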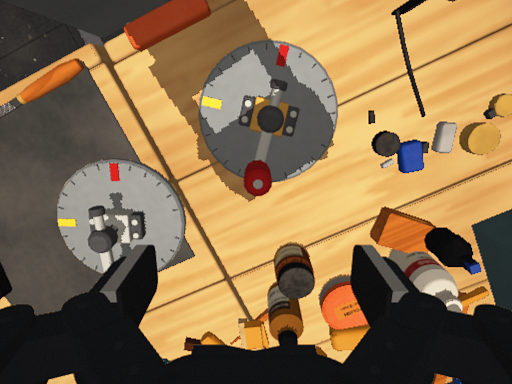

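The wrist view shows the red knob at (258,180), centred between the fingers with free space on both sides. I'll go down and grip.

Call:
arm_command --turn '[[0,0,0],[0,0,0],[0,0,0],[0,0,0],[0,0,0],[0,0,0],[0,0,0],[0,0,0],[0,0,0],[0,0,0]]' --xyz '[[0.02,0.04,0.4],[0,0,0.4],[0,0,0.4],[0,0,0.4],[0,0,0.4],[0,0,0.4],[0,0,0.3],[0,0,0.2],[0,0,0.08],[0,0,0]]' --claw '[85,85,85,85,85,85,85,85,85,85]' --squeeze 40

```text
time_s: 2.35
position: [0.5243, 0.2159, 0.0821]
tool_rot: [[-0.905, 0.425, -0.001], [0.425, 0.905, -0.0], [0.0, -0.0, -1.0]]
ft_force: [-0.1, 0.0, 0.6]
grip_width: 0.0849
gripper_force: 0.0
```

Call:
arm_command --turn '[[0,0,0],[0,0,0],[0,0,0],[0,0,0],[0,0,0],[0,0,0],[0,0,0],[0,0,0],[0,0,0],[0,0,0]]' --xyz '[[0,0,0],[0,0,0],[0,0,0],[0,0,0],[0,0,0],[0,0,0],[0,0,0],[0,0,0],[0,0,0],[0,0,0]]' --claw '[70,60,50,40,30,20,20,20,20,20]'

```text
time_s: 3.35
position: [0.5245, 0.2159, 0.0826]
tool_rot: [[-0.905, 0.425, 0.0], [0.425, 0.905, 0.0], [-0.0, 0.0, -1.0]]
ft_force: [-1.2, 0.3, 4.6]
grip_width: 0.0228
gripper_force: 39.5
```

```bash
python3 - <<'E'
from h import *
s=env.observe();p=np.array(s['position']);R=np.array(s['tool_rot'])
print(s['time_s'],p,s['ft_force'],s['grip_width'])
ax=np.array([.4875,.2463])
v=p[:2]-ax;a0=np.degrees(np.arctan2(v[1],v[0]));r=np.hypot(*v);print(a0,r)
def plan(a,b,n,r0,r1):
    A=np.radians(np.linspace(a,b,n+1));rr=np.linspace(r0,r1,n+1)
    W=ax+rr[:,None]*np.c_[np.cos(A),np.sin(A)];D=np.diff(W,axis=0)
    return (np.c_[D,0*D[:,0]]@R/.05).round(3)
f=plan(a0,-218,36,r,r)
for i in range(0,36,12):print(f[i:i+12,:2].tolist(), f[i:i+12,2].sum())
E
```

```text
3.35 [0.52446917 0.215925   0.08256645] [-1.19638837  0.31524815  4.5891613 ] 0.022775051711991116
-39.407569577249596 0.04784725403291235
[[0.024, -0.079], [0.031, -0.077], [0.037, -0.074], [0.043, -0.071], [0.049, -0.067], [0.055, -0.062], [0.06, -0.057], [0.065, -0.052], [0.069, -0.046], [0.073, -0.04], [0.076, -0.033], [0.078, -0.027]] 0.0
[[0.08, -0.02], [0.082, -0.013], [0.083, -0.005], [0.083, 0.002], [0.082, 0.009], [0.081, 0.016], [0.08, 0.023], [0.077, 0.03], [0.074, 0.036], [0.071, 0.043], [0.067, 0.049], [0.063, 0.054]] 0.0
[[0.058, 0.059], [0.052, 0.064], [0.047, 0.068], [0.041, 0.072], [0.034, 0.075], [0.027, 0.078], [0.021, 0.08], [0.014, 0.082], [0.006, 0.083], [-0.001, 0.083], [-0.008, 0.082], [-0.015, 0.081]] 0.0
```

Gripped at 22.8 mm. I'll lead it clockwise in three 12-row calls, checking force after each.

Call:
arm_command --turn '[[0,0,0],[0,0,0],[0,0,0],[0,0,0],[0,0,0],[0,0,0],[0,0,0],[0,0,0],[0,0,0],[0,0,0],[0,0,0],[0,0,0]]' --xyz '[[0.024,-0.079,0],[0.031,-0.077,0],[0.037,-0.074,0],[0.043,-0.071,0],[0.049,-0.067,0],[0.055,-0.062,0],[0.06,-0.057,0],[0.065,-0.052,0],[0.069,-0.046,0],[0.073,-0.04,0],[0.076,-0.033,0],[0.078,-0.027,0]]' --claw '[20,20,20,20,20,20,20,20,20,20,20,20]'

```text
time_s: 4.55
position: [0.4801, 0.1979, 0.0825]
tool_rot: [[-0.905, 0.425, 0.001], [0.425, 0.905, -0.002], [-0.002, -0.001, -1.0]]
ft_force: [2.7, -2.8, 5.7]
grip_width: 0.0225
gripper_force: 39.7
```

Call:
arm_command --turn '[[0,0,0],[0,0,0],[0,0,0],[0,0,0],[0,0,0],[0,0,0],[0,0,0],[0,0,0],[0,0,0],[0,0,0],[0,0,0],[0,0,0]]' --xyz '[[0.08,-0.02,0],[0.082,-0.013,0],[0.083,-0.005,0],[0.083,0.002,0],[0.082,0.009,0],[0.081,0.016,0],[0.08,0.023,0],[0.077,0.03,0],[0.074,0.036,0],[0.071,0.043,0],[0.067,0.049,0],[0.063,0.054,0]]' --claw '[20,20,20,20,20,20,20,20,20,20,20,20]'

```text
time_s: 5.75
position: [0.4403, 0.227, 0.0824]
tool_rot: [[-0.905, 0.424, -0.006], [0.424, 0.905, -0.004], [0.003, -0.006, -1.0]]
ft_force: [-8.4, -7.1, 15.6]
grip_width: 0.0223
gripper_force: 40.9
```

```bash
python3 - <<'E'
from h import *
s=env.observe();p=np.array(s['position']);R=np.array(s['tool_rot']);print(p,s['ft_force'])
im,d=imaging.get_image('top');cv2.imwrite('pics/t2.png',cv2.resize(im[130:280,100:300],None,fx=3,fy=3))
E
```

```text
[0.44033469 0.22702905 0.08242678] [-8.38049481 -7.14414222 15.58991376]
```

View pics/t2.png

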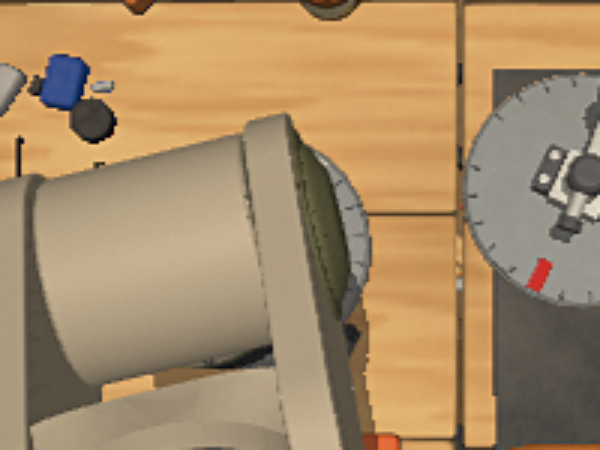

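The arm hides the stand in this view, but the force points outward: the TCP's real circle is centred at about (0.4859, 0.2476) with r = 50 mm. I'll replan the last arc from the commanded pose.

```bash
cat >> h.py <<'E'
def arc(cmd,c,a,b,n,r=.05,R=np.array([[-.905,.425],[.425,.905]])):
    A=np.radians(np.linspace(a,b,n+1))[1:];W=c+r*np.c_[np.cos(A),np.sin(A)]
    return (np.diff(np.vstack([cmd,W]),axis=0)@R/.05).round(3).tolist(),W[-1]
E
python3 - <<'E'
from h import *
c=np.array([.4859,.2476]);a=np.radians(-158.5);cmd=np.array([.4875,.2463])+.04785*np.array([np.cos(a),np.sin(a)])
print(cmd);r,e=arc(cmd,c,-155.7,-217,12);print(r,e)
E
```

```text
[0.44297952 0.22876292]
[[0.098, 0.007], [0.059, 0.066], [0.053, 0.071], [0.047, 0.076], [0.04, 0.08], [0.032, 0.083], [0.025, 0.086], [0.017, 0.087], [0.009, 0.089], [0.001, 0.089], [-0.006, 0.089], [-0.014, 0.088]] [0.44596822 0.27769075]
```

Call:
arm_command --turn '[[0,0,0],[0,0,0],[0,0,0],[0,0,0],[0,0,0],[0,0,0],[0,0,0],[0,0,0],[0,0,0],[0,0,0],[0,0,0],[0,0,0]]' --xyz '[[0.098,0.007,-0.02],[0.059,0.066,0],[0.053,0.071,0],[0.047,0.076,0],[0.04,0.08,0],[0.032,0.083,0],[0.025,0.086,0],[0.017,0.087,0],[0.009,0.089,0],[0.001,0.089,0],[-0.006,0.089,0],[-0.014,0.088,0]]' --claw '[20,20,20,20,20,20,20,20,20,20,20,20]'

```text
time_s: 7.0
position: [0.4452, 0.2772, 0.0827]
tool_rot: [[-0.905, 0.425, -0.002], [0.425, 0.905, -0.002], [0.001, -0.003, -1.0]]
ft_force: [2.0, -5.3, -5.0]
grip_width: 0.0226
gripper_force: 41.3
```

Call:
arm_command --turn '[[0,0,0],[0,0,0]]' --xyz '[[0,0,0],[0,0,0]]' --claw '[20,20]'

```text
time_s: 7.2
position: [0.4455, 0.2776, 0.0828]
tool_rot: [[-0.905, 0.425, -0.001], [0.425, 0.905, -0.0], [0.001, -0.001, -1.0]]
ft_force: [2.6, -0.7, -9.4]
grip_width: 0.0226
gripper_force: 40.9
```

```bash
python3 - <<'E'
from h import *
s=env.observe();p=np.array(s['position'])[:2]
for c in ([.4859,.2476],[.4875,.2463]):
    v=p-c;print(np.degrees(np.arctan2(v[1],v[0])),np.hypot(*v))
r,e=arc(p*0+[.44597,.27769],np.array([.4859,.2476]),-217,-127,20);print(r[:10],r[10:])
im,d=imaging.get_image('scene');cv2.imwrite('pics/s3.png',cv2.resize(im[120:270,120:320],None,fx=3,fy=3))
E
```

```text
143.40496728408957 0.0502657897695211
143.30654804832162 0.05232545947921502
[[0.013, -0.077], [0.007, -0.078], [0.001, -0.079], [-0.005, -0.078], [-0.011, -0.078], [-0.018, -0.077], [-0.023, -0.075], [-0.029, -0.073], [-0.035, -0.07], [-0.04, -0.067]] [[-0.045, -0.064], [-0.05, -0.06], [-0.055, -0.056], [-0.059, -0.052], [-0.063, -0.047], [-0.067, -0.042], [-0.07, -0.036], [-0.072, -0.031], [-0.074, -0.025], [-0.076, -0.019]]
```

View pics/s3.png

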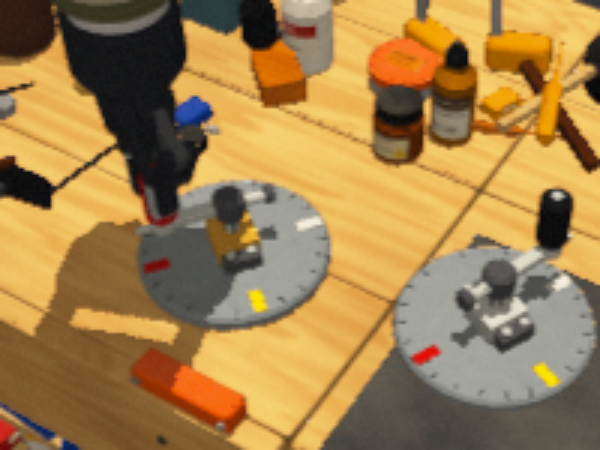

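The scene view shows the crank end at (145,232), standing above the red mark at (157,265), so it is at about 179°. Now I'll bring it back a quarter turn.

Call:
arm_command --turn '[[0,0,0],[0,0,0],[0,0,0],[0,0,0],[0,0,0],[0,0,0],[0,0,0],[0,0,0],[0,0,0],[0,0,0]]' --xyz '[[0.013,-0.077,0],[0.007,-0.078,0],[0.001,-0.079,0],[-0.005,-0.078,0],[-0.011,-0.078,0],[-0.018,-0.077,0],[-0.023,-0.075,0],[-0.029,-0.073,0],[-0.035,-0.07,0],[-0.04,-0.067,0]]' --claw '[20,20,20,20,20,20,20,20,20,20]'

```text
time_s: 8.25
position: [0.436, 0.2404, 0.0829]
tool_rot: [[-0.905, 0.425, -0.001], [0.425, 0.905, 0.001], [0.001, 0.0, -1.0]]
ft_force: [5.5, 3.3, -21.1]
grip_width: 0.0226
gripper_force: 40.0
```

Call:
arm_command --turn '[[0,0,0],[0,0,0],[0,0,0],[0,0,0],[0,0,0],[0,0,0],[0,0,0],[0,0,0],[0,0,0],[0,0,0],[0,0,0],[0,0,0]]' --xyz '[[-0.045,-0.064,0],[-0.05,-0.06,0],[-0.055,-0.056,0],[-0.059,-0.052,0],[-0.063,-0.047,0],[-0.067,-0.042,0],[-0.07,-0.036,0],[-0.072,-0.031,0],[-0.074,-0.025,0],[-0.076,-0.019,0],[0,0,0],[0,0,0]]' --claw '[20,20,20,20,20,20,20,20,20,20,20,20]'

```text
time_s: 9.45
position: [0.4551, 0.2078, 0.0829]
tool_rot: [[-0.905, 0.425, -0.001], [0.425, 0.905, 0.001], [0.002, 0.0, -1.0]]
ft_force: [4.0, 3.8, -18.3]
grip_width: 0.0226
gripper_force: 40.1
```

Call:
arm_command --turn '[[0,0,0],[0,0,0],[0,0,0],[0,0,0],[0,0,0],[0,0,0],[0,0,0],[0,0,0],[0,0,0]]' --xyz '[[0,0,0],[0,0,0],[0,0,0],[0,0,0],[0,0,0],[0,0,0],[0,0,0],[0,0,0],[0,0,0]]' --claw '[30,40,50,60,70,80,80,80,80]'

```text
time_s: 10.35
position: [0.4557, 0.2075, 0.0833]
tool_rot: [[-0.905, 0.425, -0.0], [0.425, 0.905, -0.0], [0.0, -0.0, -1.0]]
ft_force: [0.2, -0.1, 0.7]
grip_width: 0.0803
gripper_force: 0.0
```

Call:
arm_command --turn '[[0,0,0],[0,0,0],[0,0,0],[0,0,0],[0,0,0],[0,0,0],[0,0,0],[0,0,0],[0,0,0],[0,0,0],[0,0,0]]' --xyz '[[0,0,-0.2],[0,0,-0.4],[0,0,-0.5],[0,0,-0.5],[0,0,-0.5],[0,0,-0.5],[0,0,-0.4],[0.5,0.5,0],[0.5,0.5,0],[0.5,0.5,0],[0.5,0.5,0]]' --claw '[80,80,80,80,80,80,80,80,80,80,80]'

```text
time_s: 11.45
position: [0.4069, 0.3417, 0.2342]
tool_rot: [[-0.905, 0.425, 0.001], [0.425, 0.905, 0.0], [-0.0, 0.001, -1.0]]
ft_force: [1.0, -0.0, 0.5]
grip_width: 0.08
gripper_force: 0.0
```

```bash
python3 - <<'E'
from h import *
im,d=imaging.get_image('scene');cv2.imwrite('pics/s4.png',cv2.resize(im[120:270,120:320],None,fx=3,fy=3))
P=cloud('scene',d);red=hsv(im,(0,150,60),(6,255,255))|hsv(im,(172,150,60),(180,255,255))
k=(red>0)&(P[...,2]>.106)&(P[...,2]<.12)&(abs(P[...,0]-.48)<.1);q=P[k].mean(0)
v=q[:2]-[.4875,.2463];print(k.sum(),q,-38-np.degrees(np.arctan2(v[1],v[0])),np.hypot(*v))
s=env.observe();print(s['time_s'],s['position'],s['ft_force'])
E
```

```text
61 [0.45295559 0.20500135 0.1102707 ] 91.91092358120594 0.05384138844647841
11.5 [0.40504986 0.34539121 0.23410603] [-3.28675469  1.84946727 -0.78168308]
```

View pics/s4.png

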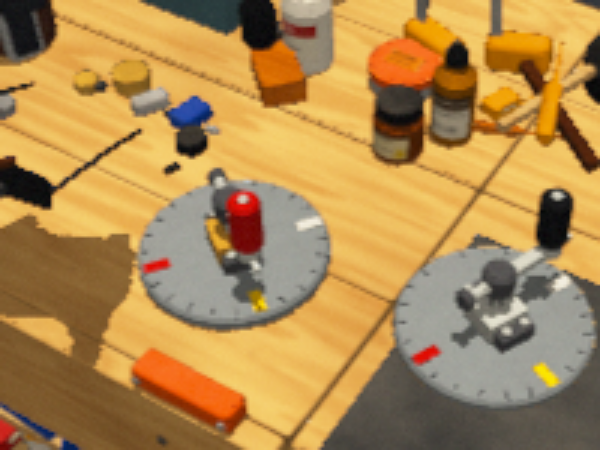

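The red knob at (245,222) stands toward the yellow mark at (258,300), measured at about 92°. The steel tap is undisturbed and the arm is clear. I'll let the arm settle, then hand in.

Call:
arm_command --turn '[[0,0,0],[0,0,0],[0,0,0]]' --xyz '[[0,0,0],[0,0,0],[0,0,0]]' --claw '[80,80,80]'

```text
time_s: 11.8
position: [0.408, 0.3398, 0.2336]
tool_rot: [[-0.905, 0.426, 0.0], [0.426, 0.905, -0.0], [-0.0, -0.0, -1.0]]
ft_force: [0.5, 0.8, -1.0]
grip_width: 0.0796
gripper_force: 0.0
```

```bash
python3 -c "
from rig import env
print(env.close_job())"
```

```text
the job is handed in; nothing more can be done
None
```

I turned the brass tap to the red mark (about 179°), brought it back to the yellow mark (measured about 92°), let go, and handed the job in at about 12 s with the steel tap untouched; the hand-in returned no verdict.

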